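# Clamp a coffee-machine pump in the bench test stand

## Task

Get the coffee-machine pump ready for its bench test: lift it off the bench by its grip block, set it down gently and flat in the nest of the test stand and let go, then turn the bar knob on the sloping panel clockwise until it clicks over into its far stop. After that lower the lid gently until it is fully shut, and last push the start lever on the side deck all the way over, away from the sloping panel. Leave the jug, the screwdriver and the parts tray where they are.

Things in the scene. Friction and masses are not known exactly. Their poses are not given: they have to be found in the camera images.
- stand: Pump test stand, a grey metal box fixed to the bench, 260 mm deep (x), 220 wide (y). Origin: centre of its underside; x runs from the panel (front) to the hinge (back). In mm: panel x -130 to -40, sloping 25 deg, rising from z 60 to 102; open bay behind, walls x -40 to 120 (front 20, others 10 thick), 115 high, floor z 20; lever deck x -25 to 85, y -175 to -110, 45 high.
- nest (a point): Centre of the nest on the bay floor, at stand x 45, y 0, z 20 mm; axes as the stand's. Within 12 mm high rails, 100 by 140 mm (x, y), it takes the pump's foot with 5 mm to spare on every side. A steel clamp jaw driven by the knob comes out of the front wall above the front rail.
- pump: The pump, about 0.6 kg: steel foot plate 90 by 130 by 10 mm (x, y, z), on it a black cylinder 46 mm thick, 120 mm long lying along y (top at z 56), and across its middle a white grip block 50 by 24 mm (x, y), top at z 88. Origin: centre of the foot's underside, z up. Grip the block from above across its 24 mm. Either way round fits the nest.
- knob_grip (a point): Where to grip the knob: on its axis, 37 mm off the panel; turns with it. z: the axis out of the panel, 25 deg from vertical, leaning to the front; x: along the bar. Black disc of 72 mm diameter, on it a bar 72 mm long, 16 mm thick (y), from 23 mm below to 8 mm above this point. The axis meets the panel at stand x -85, y 0, z 81 mm.
- knob (a joint): Angle of the knob, rad: 0 unlocked, grows clockwise as seen facing the panel, to the far stop at 1.4. A sprung detent resists up to half way (0.7, peak about 0.22 N m) and snaps the knob on to the stop past it; let go earlier, it springs back to 0.
- lid_hinge (a point): Middle of the lid's hinge line, at stand x 120, y 0, z 115.5 mm; turns with the lid. Lid: aluminium plate, 160 mm from hinge to free edge, 220 mm wide, 10 mm thick. Its outer face is 10 mm along this point's z; x points from the free edge to the hinge; the hinge line is y.
- lid_edge (a point): Middle of the lid's free edge on its outer face.
- lid (a joint): Angle of the lid, rad: 0 shut (lying on the bay walls), 1.57 standing upright. Stiff hinge, it stays where it is left; about 4 N at the free edge moves it down.
- lever_tip (a point): Centre of the black ball (26 mm diameter) on the start lever. The lever is 70 mm long and pivots about a line along the stand's y through stand x 30, y -145, z 67 mm.
- lever (a joint): Angle of the start lever, rad: 0 leaning 0.5 rad to the front (panel side), 1.0 leaning 0.5 rad to the back, where it stops. It stays where it is left.
- jug: Bystander: steel jug, 84 mm across, 110 mm high, with a handle at its own +y. Origin: centre of its underside.
- screwdriver: Bystander: screwdriver 160 mm long lying along its x, black handle 26 mm thick. Origin: middle of its underside.
- tray: Bystander: grey divided parts tray, 120 by 150 by 50 mm. Origin: centre of its underside.
Mind the look-alikes: they are no part of the job. What is shaped like the pump but purple or red is not meant.

How it is judged:
By the outcome, as a careful person would: the job done as asked, in the order asked, and still so for the second after the job is handed in, with the robot touching nothing.
It also fails if it takes over 72 s, if anything falls off the work surface, if the arm or the gripper's body presses on something with over 40 N, if the wrist force passes 120 N, or if a joint passes its speed limit or range.

## Robot

A 6-joint arm with a two-finger parallel gripper is mounted at the origin on the work surface. World frame = base frame: x ahead of the robot, y to its left, z up, the work surface at z = 0. Lengths are in m, angles in rad, forces in N, time in s.
With the tool pointing down it reaches from about 0.35 to 0.95 m from the base axis. Payload 17.4 kg.
Tool frame: the origin (TCP) lies on the front face of the gripper's body, between the roots of the fingers; the fingertips stand 84 mm ahead of it and the grasp point (between the pads) lies 65 mm ahead of it; z points along the fingers, y is the line along which they close (so a half turn about z gives the same grasp; the last joint's range is limited). The gripper opens to 93 mm and grips with 3 to 60 N. Pads are 15 mm wide; open, the fingers measure 128 mm over their backs; the gripper's body (75 mm by 188 mm) begins 65 mm behind the grasp point.
Start: joints at [1.198, 0.116, 1.442, -0, 1.584, -0.038], TCP at [0.222, 0.638, 0.303] pointing down, gripper open.
Joint ranges: [-2.83, 2.83], [-0.83, 2.19], [0.07, 2.5], [-1.14, 4.28], [0.01, 3], [-2.97, 2.97]. Speed limits (rad/s): [1.89, 1.89, 2.22, 3.14, 3.14, 3.14].

## Interface

Orientations are given as [roll, pitch, yaw] about the fixed x, y, z axes, in that order (R = Rz(yaw) Ry(pitch) Rx(roll)).
In Python, from workcell import status, read_camera, calibration, arm gives the robot as it stands.
- The arm moves only by the tool move_arm, never from a script. Its argument "targets" is a list that holds one entry, the list of rows, each a list of 5 numbers: the shift along the tool's x, y, z in mm, then the turn about the tool's z in degrees, then the finger opening in mm, from 0 to 93. A call has exactly 8 rows; each row shifts and turns the commanded pose from where the row before left it, along the tool's axes as they then stand; what a row does not reach is not made up. A row lasts 1/10 s, in which the tool goes at most 50 mm and 8.59 degrees, less where a joint would pass 70% of its speed; a pose out of reach is approached as far as the arm can. A call with a gripper value outside its range is refused whole. The fingers move at their own pace and stop on an object; "squeeze" is the grip in N (left out, the last holds). Time passes only in rows, so rows that do not move let the fingers close, or fill a call up. It gives the time, the measured TCP pose, the force, the opening and the grip force at its end, in the units of the state.
- status.get_obs(): the state, without advancing time (a new reading comes with each control period).
- read_camera(name): name is "side" or "top"; returns the picture (400x640x3 uint8, red, green, blue); there is no depth.
- calibration(name): a dict with "camera_matrix" (3x3 intrinsics, pixels), "R" (3x3) and "t" (3): a world point X has camera coordinates R X + t. Camera axes: x right, y down, z forward; pixel columns grow to the right and rows downward; lengths in m; the calibration is good to about 2 mm. A picture is of the moment at which its call begins. calibration takes no time and is no camera call.
- arm.hand_in(): hands the job in; it is judged then, once.
The state is a dict: "time": time; "joint_positions": joint angles; "joint_velocities": joint speeds; "joint_torque": joint torques, N m; "ee_pos": TCP position; "tcp_rot": TCP orientation; "wrist_force": force on the tool from outside, world axes, zero at the start; "moment": the same for the moment, N m; "finger_gap": opening from 0.0 (shut) to 1.0 (fully open); "grasp_force": force on a finger pad.
Only numpy, scipy, OpenCV 4.12 (cv2) and the standard library are available. Lean on these libraries where they do the work, as an engineer would, in place of code of your own. Each camera call takes 0.05 s, during which the arm holds its last target. There are 200 camera calls.

## Working session

There is one attempt and no reset: what is moved stays moved. The work goes in short steps, Python scripts to look and compute and a tool call to move; the robot and the scene stay as the last step left them, time stands still between calls to the robot, and variables do not carry over. Pictures are saved under pics/ and viewed, at most 10 in all, crops included, and the job is handed in when it is done.

Besides the shell and the picture viewer there is one more tool, called by a JSON object that holds its "fn" and its "kwargs". move_arm: Moves the arm, as the interface text tells. Its arguments: {"type":"object","properties":{"targets":{"type":"array"},"squeeze":{"type":"number"}},"required":["targets"]}

```bash
mkdir -p pics; ls; python3 - <<'E'
from workcell import status, read_camera, calibration, arm
import cv2,numpy as np
np.set_printoptions(precision=4,suppress=True)
for n in("side","top"):
    im=read_camera(n); cv2.imwrite(f"pics/{n}0.png",im[...,::-1]); c=calibration(n); print(n,c)
print(status.get_obs())
E
```

```text
pics
side {'camera_matrix': array([[463.3655,   0.    , 325.0281],
       [  0.    , 463.3655, 196.1566],
       [  0.    ,   0.    ,   1.    ]]), 'R': array([[ 0.9504, -0.3104, -0.0212],
       [-0.1873, -0.5162, -0.8357],
       [ 0.2485,  0.7982, -0.5487]]), 't': array([-0.4185,  0.2259,  1.1869])}
top {'camera_matrix': array([[473.4054,   0.    , 315.3825],
       [  0.    , 473.4054, 194.8133],
       [  0.    ,   0.    ,   1.    ]]), 'R': array([[ 0.0185, -0.9998, -0.0034],
       [-0.9966, -0.0181, -0.0807],
       [ 0.0807,  0.0049, -0.9967]]), 't': array([0.0547, 0.4785, 1.5314])}
{'time': 0.1, 'joint_positions': array([ 1.1982,  0.1164,  1.4422,  0.    ,  1.584 , -0.0378]), 'joint_velocities': array([-0.0011, -0.0011, -0.0016,  0.0005,  0.    ,  0.0005]), 'joint_torque': array([  0.0012, -72.2889, -62.3861,   0.0781,   0.0227,  -0.0001]), 'ee_pos': array([0.2217, 0.6374, 0.3021]), 'tcp_rot': array([-3.1406, -0.    ,  2.8068]), 'wrist_force': array([-0.1827,  0.2089,  0.3588]), 'moment': array([0.0282, 0.0072, 0.0124]), 'grasp_force': 0.0, 'finger_gap': 1.0013508414059986}
```

View pics/side0.png

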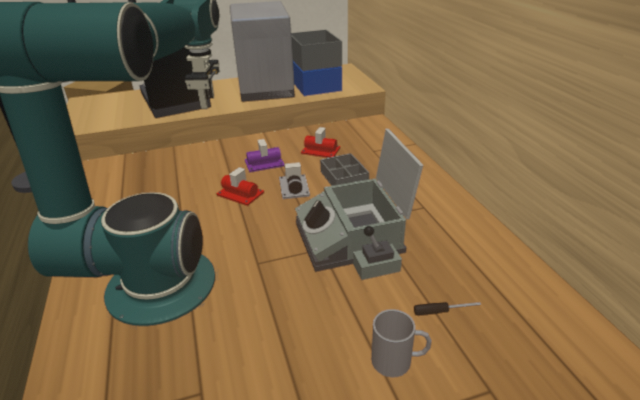

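View pics/top0.png

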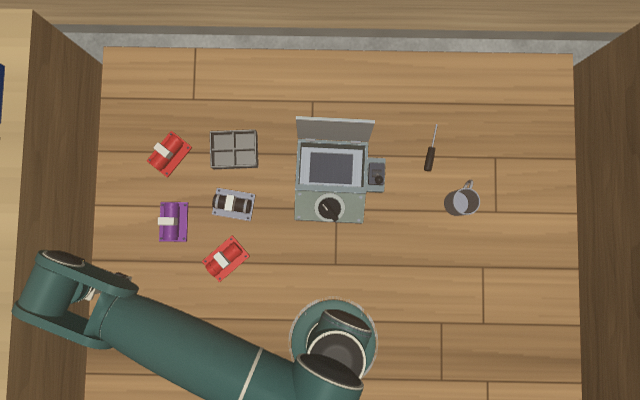

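Pump candidates (top / side pixel):
- Black cylinder with steel foot: (233,204) / (293,182). This one matches the description.
- Purple: (173,221) / (264,157). Not meant.
- Red: (169,153) / (321,146), and (226,258) / (240,187). Not meant.

The stand is at (333,175) in the top view, with the panel towards the robot and the lid open. I'll check the choice in close crops.

```bash
python3 - <<'E'
import cv2
a=cv2.imread("pics/top0.png")[110:235,200:400]; cv2.imwrite("pics/topc.png",cv2.resize(a,None,fx=4,fy=4,interpolation=cv2.INTER_CUBIC))
a=cv2.imread("pics/side0.png")[125:280,265:430]; cv2.imwrite("pics/sidec.png",cv2.resize(a,None,fx=3.8,fy=3.8,interpolation=cv2.INTER_CUBIC))
E
```

```text
(no output)
```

View pics/topc.png

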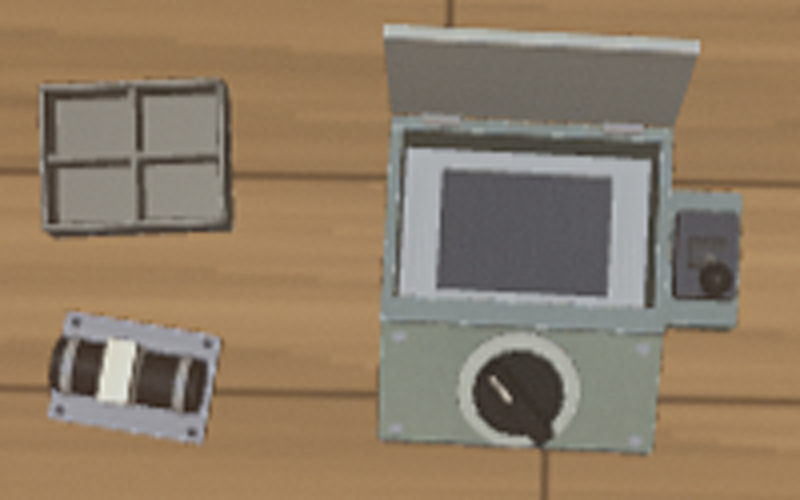

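View pics/sidec.png

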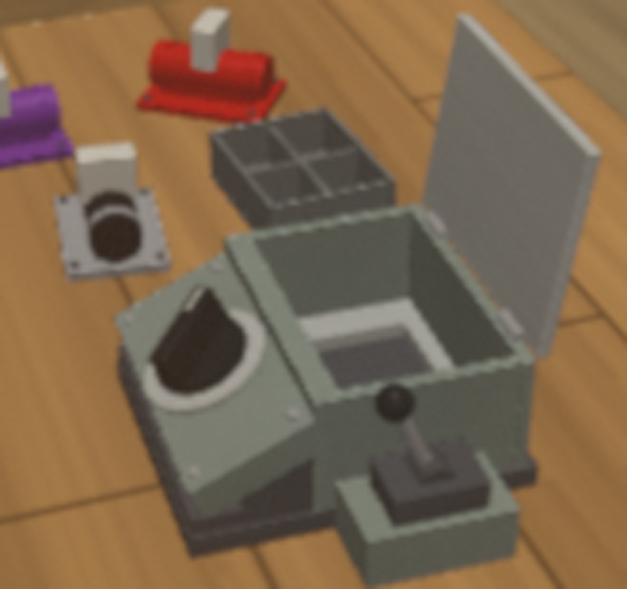

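The crops confirm it: the black cylinder with a white block and steel foot, at top (233,204) and side (293,182). Next I fit the poses to the corner pixels in both views.

```bash
cat > h.py <<'E'
import numpy as np, cv2
from scipy.optimize import least_squares
from scipy.spatial.transform import Rotation as Ro
from workcell import calibration
C={n:calibration(n) for n in("side","top")}
def proj(n,X):
    c=C[n]; p=(np.atleast_2d(X)@c["R"].T+c["t"])@c["camera_matrix"].T
    return p[:,:2]/p[:,2:]
def full(n,uv): # crop -> full pixels
    uv=np.array(uv,float); 
    return (uv+.5)/4-.5+[200,110] if n=="top" else (uv+.5)/3.8-.5+[265,125]
def W(q,P): return Ro.from_euler("z",q[3]).apply(np.array(P)/1000.)+q[:3]
def fit(obs,q0):
    def r(q): return np.concatenate([(proj(n,W(q,[p]))-full(n,uv)).ravel() for n,p,uv in obs])
    s=least_squares(r,q0,loss="soft_l1"); return s.x,r(s.x).reshape(-1,2)
def tri(a,b): # top full px, side full px
    P=[C[n]["camera_matrix"]@np.c_[C[n]["R"],C[n]["t"]] for n in("top","side")]
    X=cv2.triangulatePoints(*P,np.array(a,float),np.array(b,float)).ravel(); return X[:3]/X[3]
E
python3 - <<'E'
from h import *
np.set_printoptions(precision=4,suppress=True)
S=[("top",(-40,110,115),(382,319)),("top",(-40,-110,115),(663,330)),("top",(120,110,115),(393,120)),("top",(120,-110,115),(672,130)),
("top",(-130,110,60),(380,440)),("top",(-130,-110,60),(652,453)),("top",(85,-175,45),(742,194)),("top",(-25,-175,45),(737,328)),
("side",(-40,110,115),(229,240)),("side",(-40,-110,115),(320,403)),("side",(120,-110,115),(532,356)),("side",(120,110,115),(420,207)),
("side",(-130,110,60),(118,320)),("side",(-25,-175,45),(367,545)),("side",(85,-175,45),(518,512)),("side",(-25,-110,45),(337,488))]
q,r=fit(S,[.7,0,0,0]); print("stand",q); print(r.round(1).tolist())
P=[("top",p,u) for p,u in zip([(45,65,10),(45,-65,10),(-45,-65,10),(-45,65,10)],[(70,312),(223,339),(204,443),(48,416)])]
P+=[("side",p,u) for p,u in zip([(-45,-65,10),(45,-65,10),(-45,65,10)],[(70,275),(171,266),(55,197)])]
P+=[("top",p,u) for p,u in zip([(25,12,88),(25,-12,88),(-25,-12,88),(-25,12,88)],[(109,337),(138,341),(129,404),(101,399)])]
P+=[("side",p,u) for p,u in zip([(-25,12,88),(25,12,88)],[(77,149),(134,145)])]
p,r=fit(P,[.6,.25,0,-.2]); print("pump",p); print(r.round(1).tolist())
b=tri(full("top",(716,279)),full("side",(396,403))); print("ball",b, Ro.from_euler("z",-q[3]).apply(b-q[:3]))
print("top block z:",tri(full("top",(109,337)),full("side",(134,145))))
# knob bar overlay
a=np.radians(25)
Rk=np.array([[np.cos(a),0,-np.sin(a)],[0,1,0],[np.sin(a),0,np.cos(a)]])
T=cv2.imread("pics/top0.png");Sd=cv2.imread("pics/side0.png");out=[]
for n,im,o in(("top",T,(295,180,375,230)),("side",Sd,(290,190,350,240))):
  for th in (-50,-40,-30,-20):
    t=np.radians(th);loc=np.array([(x,y,z) for z in(14,45) for x,y in((36,8),(36,-8),(-36,-8),(-36,8))])
    R2=Rk@Ro.from_euler("z",t).as_matrix()
    pts=(proj(n,W(q,loc@R2.T+[-85,0,81]))-[o[0],o[1]]+.5)*5-.5
    c=cv2.resize(im[o[1]:o[3],o[0]:o[2]],None,fx=5,fy=5,interpolation=cv2.INTER_CUBIC)
    pts=pts.astype(np.int32)
    cv2.polylines(c,[pts[4:]],True,(0,255,0),1);cv2.polylines(c,[pts[:4]],True,(0,0,255),1)
    cv2.putText(c,str(th),(5,15),0,.5,(255,255,255));c=cv2.resize(c,(300,250));out.append(c[:, :200] if 0 else cv2.resize(c,(200,260)))
cv2.imwrite("pics/kn.png",np.vstack([np.hstack(out[:4]),np.hstack(out[4:])]))
E
```

```text
stand [ 0.5193  0.017  -0.0025 -0.0329]
[[-0.8, 0.9], [0.3, 1.7], [-0.8, -0.6], [0.2, 0.5], [-1.1, 0.3], [0.0, 0.6], [-0.0, 0.2], [-0.1, 0.4], [-0.5, -0.2], [-0.2, 1.1], [2.3, 2.0], [0.7, -0.4], [-0.4, -0.2], [1.2, 0.0], [2.0, -0.1], [0.6, -1.1]]
pump [ 0.4424  0.3321 -0.0001 -0.155 ]
[[-0.3, -0.2], [0.2, -0.2], [-0.1, 0.7], [0.1, 0.6], [0.1, 0.1], [1.1, -0.4], [0.8, 0.4], [0.1, 0.3], [0.4, 0.6], [-0.3, 0.6], [-0.9, 0.5], [0.6, 0.1], [0.8, -0.3]]
ball [ 0.5171 -0.1281  0.1321] [ 0.0026 -0.1451  0.1347]
top block z: [0.4683 0.3411 0.0865]
```

View pics/kn.png

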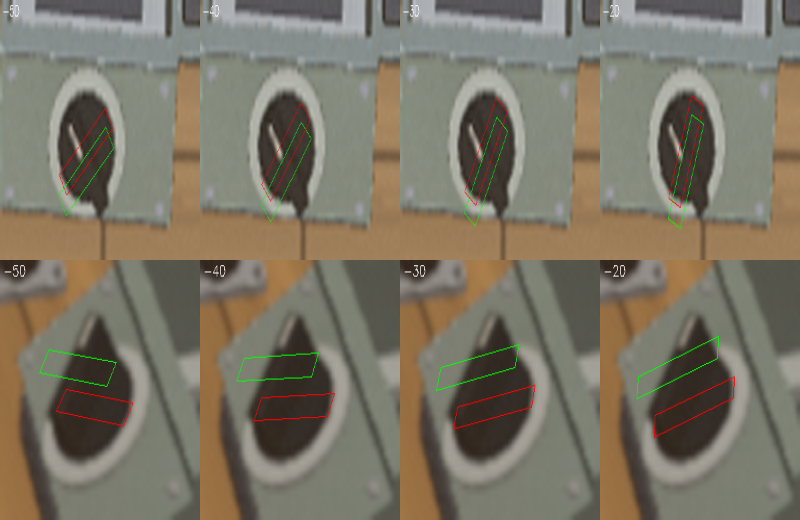

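The bar leans the other way: it runs from upper left to lower right in the top view, so the angle is positive.

```bash
python3 - <<'E'
from h import *
q=[.5193,.017,-.001,-.0329]
a=np.radians(25)
Rk=np.array([[np.cos(a),0,-np.sin(a)],[0,1,0],[np.sin(a),0,np.cos(a)]])
T=cv2.imread("pics/top0.png");Sd=cv2.imread("pics/side0.png");out=[]
for n,im,o in(("top",T,(305,190,357,226)),("side",Sd,(292,190,342,240))):
  for th in (25,35,45,55):
    t=np.radians(th);loc=np.array([(x,y,z) for z in(14,45) for x,y in((36,8),(36,-8),(-36,-8),(-36,8))])
    R2=Rk@Ro.from_euler("z",t).as_matrix()
    s=200/(o[2]-o[0])
    pts=((proj(n,W(q,loc@R2.T+[-85,0,81]))-[o[0],o[1]]+.5)*s-.5).astype(np.int32)
    c=cv2.resize(im[o[1]:o[3],o[0]:o[2]],None,fx=s,fy=s,interpolation=cv2.INTER_CUBIC)[:,:200]
    c=np.clip(c*1.5,0,255).astype(np.uint8)
    cv2.polylines(c,[pts[4:]],True,(0,255,0),1);cv2.polylines(c,[pts[:4]],True,(0,0,255),1)
    cv2.putText(c,str(th),(5,15),0,.5,(255,255,255));out.append(c)
cv2.imwrite("pics/kn2.png",np.vstack([np.hstack(out[:4]),np.hstack(out[4:])]))
E
```

```text
(no output)
```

View pics/kn2.png

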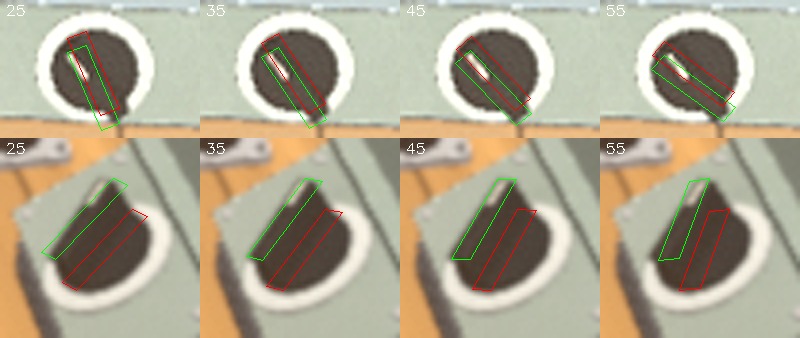

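Poses found. Stand: x 0.519, y 0.017, yaw -0.033. Pump: x 0.442, y 0.332, yaw -0.155. Knob bar is at about +40° in the panel frame. First move: go above the pump.

{"fn": "move_arm", "kwargs": {"targets": [[[0, 0, 0, -5.1, 93], [0, 0, 0, -5.2, 93], [-33, -33.5, 0, 0, 93], [-33, -33.5, 0, 0, 93], [-33, -33.5, 0, 0, 93], [-33, -33.5, 0, 0, 93], [-33, -33.5, 0, 0, 93], [-33, -33.5, 0, 0, 93]]], "squeeze": 30}}

```text
time: 0.9
ee_pos: [0.387, 0.4066, 0.3026]
tcp_rot: [-3.141, -0.0, 2.987]
wrist_force: [0.6, 0.7, 0.3]
finger_gap: 0.999
grasp_force: 0.0
```

{"fn": "move_arm", "kwargs": {"targets": [[[-33, -33.5, 0, 0, 93], [-33, -33.5, 0, 0, 93], [0, 0, 20, 0, 93], [0, 0, 20, 0, 93], [0, 0, 15, 0, 93], [0, 0, 10, 0, 93], [0, 0, 0, 0, 93], [0, 0, 0, 0, 93]]]}}

```text
time: 1.7
ee_pos: [0.4412, 0.3323, 0.2383]
tcp_rot: [3.141, 0.0, 2.987]
wrist_force: [-0.3, 0.2, 0.7]
finger_gap: 0.999
grasp_force: 0.0
```

```bash
cat >> h.py <<'E'
def delta(target,yaw):
    """print tool-axis shift (mm, after turning) and turn (deg) to a world TCP target"""
    from workcell import status
    o=status.get_obs(); R=Ro.from_euler("xyz",[np.pi,0,yaw]).as_matrix()
    d=R.T@(np.array(target)-o["ee_pos"])*1000
    y=(o["tcp_rot"][2]-yaw+np.pi)%(2*np.pi)-np.pi
    print("t",round(o["time"],2),"tcp",o["ee_pos"].round(4),o["tcp_rot"].round(4),"F",o["wrist_force"].round(1),"g",round(o["finger_gap"],3),round(o["grasp_force"],1),"| shift",d.round(1),"turn",round(np.degrees(y),2))
E
python3 -c "
from h import *
delta([.4424,.3321,.146],np.pi-.155)"
```

```text
t 1.7 tcp [0.4412 0.3323 0.2383] [3.1414e+00 3.0000e-04 2.9871e+00] F [-0.3  0.2  0.7] g 0.999 0.0 | shift [-1.2 -0.  92.3] turn 0.03
```

{"fn": "move_arm", "kwargs": {"targets": [[[-1, 0, 20, 0, 93], [0, 0, 20, 0, 93], [0, 0, 20, 0, 93], [0, 0, 15, 0, 93], [0, 0, 10, 0, 93], [0, 0, 7, 0, 93], [0, 0, 0, 0, 93], [0, 0, 0, 0, 93]]]}}

```text
time: 2.5
ee_pos: [0.4425, 0.332, 0.1464]
tcp_rot: [3.141, 0.001, 2.987]
wrist_force: [-0.2, 0.1, -0.2]
finger_gap: 1.001
grasp_force: 0.0
```

{"fn": "move_arm", "kwargs": {"targets": [[[0, 0, 0, 0, 50], [0, 0, 0, 0, 40], [0, 0, 0, 0, 30], [0, 0, 0, 0, 24], [0, 0, 0, 0, 18], [0, 0, 0, 0, 18], [0, 0, 0, 0, 18], [0, 0, 0, 0, 18]]], "squeeze": 35}}

```text
time: 3.3
ee_pos: [0.4422, 0.3318, 0.1458]
tcp_rot: [3.142, 0.0, 2.987]
wrist_force: [-0.2, -0.3, -0.7]
finger_gap: 0.363
grasp_force: 0.0
```

```bash
python3 -c "
from h import *
delta([.4424,.3321,.25],np.pi-.155)
from workcell import read_camera
im=read_camera('side')[125:225,230:370]; cv2.imwrite('pics/g1.png',cv2.resize(im[...,::-1],None,fx=5,fy=5,interpolation=cv2.INTER_CUBIC))"
```

```text
t 3.3 tcp [0.4422 0.3318 0.1458] [3.1416 0.     2.9866] F [-0.2 -0.3 -0.7] g 0.363 0.0 | shift [-1.000e-01  3.000e-01 -1.042e+02] turn -0.0
```

View pics/g1.png

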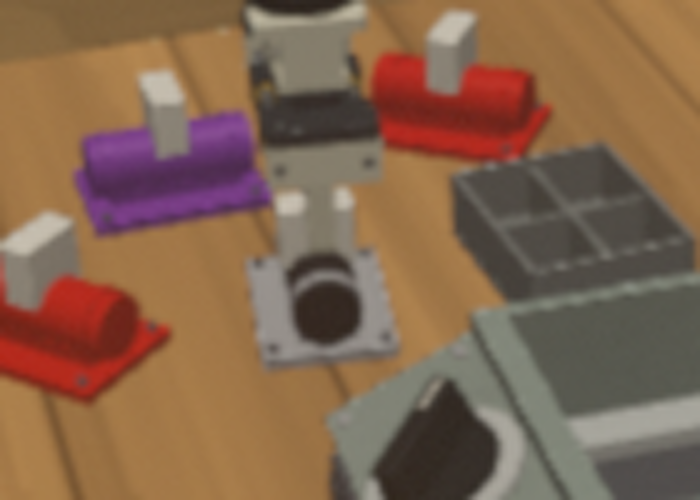

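The picture shows the fingers astride the white block of the black pump at crop (316,225), still closing. Next: finish the grip and lift.

{"fn": "move_arm", "kwargs": {"targets": [[[0, 0, 0, 0, 18], [0, 0, 0, 0, 18], [0, 0, 0, 0, 18], [0, 0, 0, 0, 18], [0, 0, 0, 0, 18], [0, 0, 0, 0, 18], [0, 0, -3, 0, 18], [0, 0, -5, 0, 18]]], "squeeze": 45}}

```text
time: 4.15
ee_pos: [0.4419, 0.3314, 0.1532]
tcp_rot: [-3.14, -0.001, 2.986]
wrist_force: [1.2, -0.3, -5.7]
finger_gap: 0.257
grasp_force: 45.0
```

{"fn": "move_arm", "kwargs": {"targets": [[[0, 0, -10, 0, 18], [0, 0, -20, 0, 18], [0, 0, -25, 0, 18], [0, 0, -25, 0, 18], [0, 0, -25, 0, 18], [0, 0, -25, 0, 18], [0, 0, -20, 0, 18], [0, 0, -5, 0, 18]]]}}

```text
time: 4.95
ee_pos: [0.4425, 0.3319, 0.3119]
tcp_rot: [3.139, 0.003, 2.986]
wrist_force: [0.5, -0.7, -4.9]
finger_gap: 0.255
grasp_force: 45.0
```

```bash
python3 -c "
from h import *
q=[.5193,.017,0,-.0329]
n=W(q,[(45,0,0)])[0]; print(n)
delta([n[0],n[1],.30],np.pi-.0329)"
```

```text
[0.56427565 0.01551977 0.        ]
t 4.95 tcp [0.4425 0.3319 0.3119] [3.1392e+00 2.7000e-03 2.9865e+00] F [ 0.5 -0.7 -4.9] g 0.255 45.0 | shift [-132.2 -312.2   11.9] turn -7.0
```

{"fn": "move_arm", "kwargs": {"targets": [[[0, 0, 0, -3.5, 18], [0, 0, 0, -3.5, 18], [-10, -25, 0, 0, 18], [-16, -38, 0, 0, 18], [-16, -38, 0, 0, 18], [-16, -38, 0, 0, 18], [-16, -38, 0, 0, 18], [-16, -38, 0, 0, 18]]]}}

```text
time: 5.75
ee_pos: [0.5252, 0.1123, 0.3082]
tcp_rot: [-3.141, -0.001, 3.109]
wrist_force: [0.9, 1.2, -4.7]
finger_gap: 0.253
grasp_force: 45.0
```

{"fn": "move_arm", "kwargs": {"targets": [[[-16, -38, 0, 0, 18], [-16, -38, 0, 0, 18], [-9, -19, 0, 0, 18], [-1, -2, 0, 0, 18], [0, 0, 0, 0, 18], [0, 0, 0, 0, 18], [0, 0, 0, 0, 18], [0, 0, 0, 0, 18]]]}}

```text
time: 6.55
ee_pos: [0.5637, 0.0164, 0.3088]
tcp_rot: [3.142, 0.0, 3.11]
wrist_force: [0.7, 0.2, -4.0]
finger_gap: 0.257
grasp_force: 45.0
```

```bash
python3 -c "
from h import *
n=[.5643,.0155]
delta([n[0],n[1],.25],np.pi-.0329)
from workcell import read_camera
im=read_camera('side')[100:260,250:450]; cv2.imwrite('pics/g2.png',cv2.resize(im[...,::-1],None,fx=3.7,fy=3.7,interpolation=cv2.INTER_CUBIC))"
```

```text
t 6.55 tcp [0.5637 0.0164 0.3088] [3.1415e+00 1.0000e-04 3.1098e+00] F [ 0.7  0.2 -4. ] g 0.257 45.0 | shift [-0.6 -0.9 58.8] turn 0.06
```

View pics/g2.png

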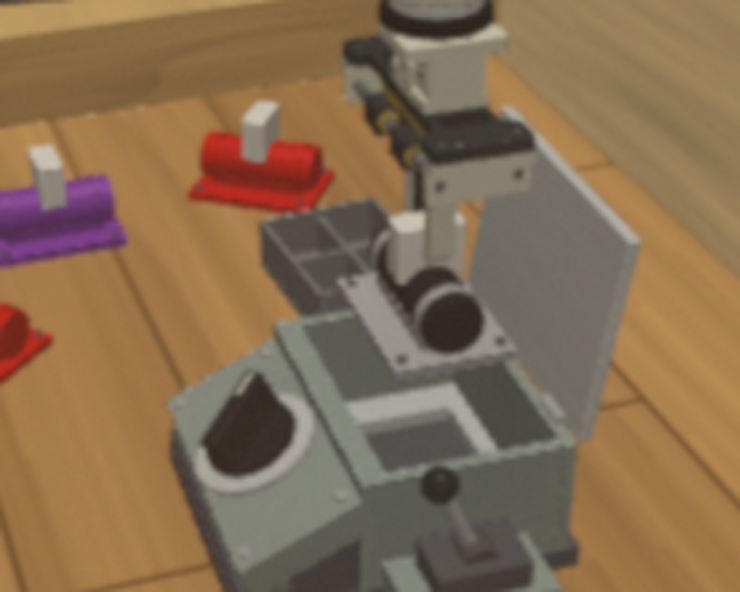

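```bash
python3 -c "
from h import *
q=[.5193,.017,0,-.0329]
c=[(95,70,0),(95,-70,0),(-5,-70,0),(-5,70,0)]
for z in(20,32):
  print(((proj('top',W(q,np.array(c)+[0,0,z]))-[200,110]+.5)*4-.5).round(1).tolist())
print('obs (442,170),(612,178),(606,295),(437,288)')
p=[.5637,.0164,.163,-.0318]
f=[(-45,65),(-45,-65),(45,-65)]
for z in(0,10): print(((proj('side',W(p,[(*a,z) for a in f]))-[250,100]+.5)*3.7-.5).round(0).tolist())
print('obs (338,280),(398,373 bottom),(517,353)')
"
```

```text
[[441.5, 172.2], [611.1, 180.7], [605.6, 301.3], [435.1, 292.6]]
[[441.3, 169.7], [612.2, 178.3], [606.7, 299.8], [434.8, 291.0]]
obs (442,170),(612,178),(606,295),(437,288)
[[342.0, 290.0], [400.0, 382.0], [520.0, 360.0]]
[[342.0, 279.0], [400.0, 370.0], [521.0, 348.0]]
obs (338,280),(398,373 bottom),(517,353)
```

{"fn": "move_arm", "kwargs": {"targets": [[[-1, -1, 10, 0, 18], [0, 0, 20, 0, 18], [0, 0, 22, 0, 18], [0, 0, 22, 0, 18], [0, 0, 20, 0, 18], [0, 0, 15, 0, 18], [0, 0, 8, 0, 18], [0, 0, 3, 0, 18]]]}}

```text
time: 7.4
ee_pos: [0.5648, 0.0147, 0.188]
tcp_rot: [-3.142, -0.001, 3.109]
wrist_force: [-0.1, -0.5, -4.0]
finger_gap: 0.253
grasp_force: 45.0
```

{"fn": "move_arm", "kwargs": {"targets": [[[0, 0, 2, 0, 18], [0, 0, 2, 0, 18], [0, 0, 2, 0, 18], [0, 0, 2, 0, 18], [0, 0, 2, 0, 18], [0, 0, 2, 0, 18], [0, 0, 2, 0, 18], [0, 0, 0, 0, 18]]]}}

```text
time: 8.2
ee_pos: [0.5648, 0.0146, 0.1744]
tcp_rot: [3.142, -0.0, 3.109]
wrist_force: [0.0, 0.4, -4.1]
finger_gap: 0.254
grasp_force: 45.0
```

```bash
python3 -c "
from h import *
delta([.5643,.0155,.166],np.pi-.0329)"
```

```text
t 8.2 tcp [0.5648 0.0146 0.1744] [ 3.1416e+00 -4.0000e-04  3.1087e+00] F [ 0.   0.4 -4.1] g 0.254 45.0 | shift [0.5 0.9 8.4] turn 0.0
```

Below the rail top with no contact so far. I'll go on slowly to the floor.

{"fn": "move_arm", "kwargs": {"targets": [[[0, 0.5, 1.5, 0, 18], [0, 0, 1.5, 0, 18], [0, 0, 1, 0, 18], [0, 0, 1, 0, 18], [0, 0, 1, 0, 18], [0, 0, 0.5, 0, 18], [0, 0, 0.5, 0, 18], [0, 0, 0, 0, 18]]]}}

```text
time: 9.0
ee_pos: [0.5649, 0.0151, 0.1677]
tcp_rot: [-3.142, -0.0, 3.109]
wrist_force: [0.6, -0.9, -5.7]
finger_gap: 0.254
grasp_force: 45.0
```

{"fn": "move_arm", "kwargs": {"targets": [[[0, 0, 0.5, 0, 18], [0, 0, 0.5, 0, 18], [0, 0, 0.5, 0, 18], [0, 0, 0, 0, 18], [0, 0, 0, 0, 18], [0, 0, 0, 0, 18], [0, 0, 0, 0, 18], [0, 0, 0, 0, 18]]]}}

```text
time: 9.8
ee_pos: [0.5649, 0.0151, 0.1663]
tcp_rot: [3.142, 0.0, 3.109]
wrist_force: [0.6, -0.3, -5.0]
finger_gap: 0.257
grasp_force: 45.0
```

{"fn": "move_arm", "kwargs": {"targets": [[[0, 0, 0.5, 0, 18], [0, 0, 0.5, 0, 18], [0, 0, 0.5, 0, 18], [0, 0, 0, 0, 18], [0, 0, 0, 0, 18], [0, 0, 0, 0, 18], [0, 0, 0, 0, 18], [0, 0, 0, 0, 18]]]}}

```text
time: 10.6
ee_pos: [0.565, 0.0151, 0.1658]
tcp_rot: [-3.142, 0.0, 3.109]
wrist_force: [-6.7, 0.1, 7.0]
finger_gap: 0.255
grasp_force: 45.0
```

Seated: the wrist force swung up by about 12 N at the expected height. Release and retreat.

{"fn": "move_arm", "kwargs": {"targets": [[[0, 0, -0.5, 0, 18], [0, 0, 0, 0, 30], [0, 0, 0, 0, 45], [0, 0, 0, 0, 60], [0, 0, 0, 0, 60], [0, 0, 0, 0, 60], [0, 0, 0, 0, 60], [0, 0, 0, 0, 60]]]}}

```text
time: 11.4
ee_pos: [0.5649, 0.0151, 0.1652]
tcp_rot: [-3.142, -0.0, 3.109]
wrist_force: [0.1, 0.6, 0.4]
finger_gap: 0.642
grasp_force: 0.0
```

{"fn": "move_arm", "kwargs": {"targets": [[[0, 0, -5, 0, 60], [0, 0, -15, 0, 60], [0, 0, -20, 0, 60], [0, 0, -20, 0, 60], [0, 0, -20, 0, 0], [0, 0, -5, 0, 0], [0, 0, 0, 0, 0], [0, 0, 0, 0, 0]]], "squeeze": 40}}

```text
time: 12.2
ee_pos: [0.5647, 0.0151, 0.2496]
tcp_rot: [3.142, -0.001, 3.109]
wrist_force: [0.3, -0.6, -0.6]
finger_gap: 0.349
grasp_force: 0.0
```

```bash
python3 -c "
from h import *
q=[.5193,.017,0,-.0329]
p=W(q,[(-75,50,108+84)])[0];delta(p,np.pi-.0329)
from workcell import read_camera
im=read_camera('side')[100:260,250:450]; cv2.imwrite('pics/g3.png',cv2.resize(im[...,::-1],None,fx=3.7,fy=3.7,interpolation=cv2.INTER_CUBIC))"
```

```text
t 12.2 tcp [0.5647 0.0151 0.2496] [ 3.1416e+00 -7.0000e-04  3.1087e+00] F [ 0.3 -0.6 -0.6] g 0.349 0.0 | shift [120.4  50.4  57.6] turn 0.0
```

View pics/g3.png

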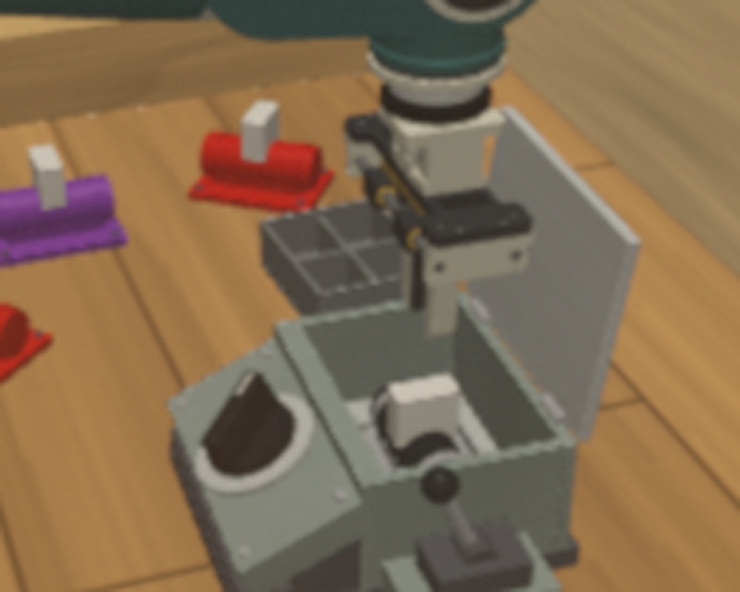

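The pump sits in the nest, with the block top at crop (422,390). Now the knob: come down beside its upper end on the +y side, then push towards -y.

{"fn": "move_arm", "kwargs": {"targets": [[[10, 10, 0, 0, 0], [30, 15, 0, 0, 0], [35, 20, 0, 0, 0], [30, 15, 0, 0, 0], [15, 2, 0, 0, 0], [0, 0, 0, 0, 0], [0, 0, 10, 0, 0], [0, 0, 10, 0, 0]]]}}

```text
time: 13.05
ee_pos: [0.4474, 0.0809, 0.2292]
tcp_rot: [-3.142, -0.0, 3.108]
wrist_force: [0.3, 0.1, 0.6]
finger_gap: 0.008
grasp_force: 0.0
```

{"fn": "move_arm", "kwargs": {"targets": [[[0, 0, 15, 0, 0], [0, 0, 12, 0, 0], [0, 0, 6, 0, 0], [0, 0, 0, 0, 0], [0, -5, 0, 0, 0], [0, -5, 0, 0, 0], [0, -5, 0, 0, 0], [0, 0, 0, 0, 0]]]}}

```text
time: 13.85
ee_pos: [0.4466, 0.0654, 0.1976]
tcp_rot: [-3.142, 0.001, 3.108]
wrist_force: [-0.2, 0.5, 0.1]
finger_gap: 0.007
grasp_force: 0.0
```

{"fn": "move_arm", "kwargs": {"targets": [[[0, -3, 0, 0, 0], [0, -3, 0, 0, 0], [0, -3, 0, 0, 0], [0, -3, 0, 0, 0], [0, -3, 0, 0, 0], [0, -2, 0, 0, 0], [0, -2, 0, 0, 0], [0, 0, 0, 0, 0]]]}}

```text
time: 14.65
ee_pos: [0.4464, 0.0474, 0.1983]
tcp_rot: [3.14, 0.002, 3.109]
wrist_force: [1.7, 5.1, 3.8]
finger_gap: 0.002
grasp_force: 2.4
```

```bash
python3 -c "
from h import *
q=[.5193,.017,0,-.0329]
p=W(q,[(-75,15,112+84)])[0];delta(p,np.pi-.0329)"
```

```text
t 14.65 tcp [0.4464 0.0474 0.1983] [3.1403e+00 2.4000e-03 3.1091e+00] F [1.7 5.1 3.8] g 0.002 2.4 | shift [  1.2 -13.    2.3] turn 0.03
```

{"fn": "move_arm", "kwargs": {"targets": [[[0, -2, 0, 0, 0], [0, -2, 0, 0, 0], [0, -2, 0, 0, 0], [0, -2, 0, 0, 0], [0, -2, 0, 0, 0], [0, -2, 0, 0, 0], [0, -2, 0, 0, 0], [0, 0, 0, 0, 0]]]}}

```text
time: 15.45
ee_pos: [0.4454, 0.0328, 0.1972]
tcp_rot: [-3.142, -0.0, 3.108]
wrist_force: [-0.3, 0.2, -0.3]
finger_gap: 0.004
grasp_force: 0.0
```

```bash
python3 -c "
from h import *
q=[.5193,.017,0,-.0329]
p=W(q,[(-75,15,112+84)])[0];delta(p,np.pi-.0329)
from workcell import read_camera
im=read_camera('side')[180:280,280:380]; cv2.imwrite('pics/g4.png',cv2.resize(im[...,::-1],None,fx=5,fy=5,interpolation=cv2.INTER_CUBIC))"
```

```text
t 15.45 tcp [0.4454 0.0328 0.1972] [-3.1415e+00 -1.0000e-04  3.1085e+00] F [-0.3  0.2 -0.3] g 0.004 0.0 | shift [0.6 1.6 1.2] turn -0.01
```

View pics/g4.png

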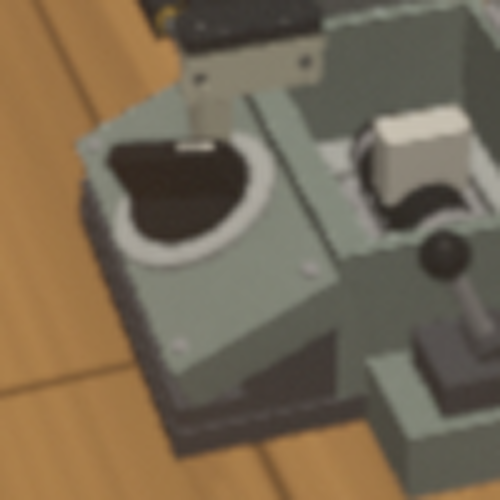

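The force fell back to zero and the bar now lies in the -40° direction, with its marker at crop (195,146), so the knob has clicked over. That was the last picture I may view. Next I triangulate the lid edge from the earlier crops.

```bash
python3 -c "
from h import *
q=[.5193,.017,0,-.0329]
for a,b in(((386,27),(462,15)),((699,42),(598,152))):
  X=tri(full('top',a),full('side',b));print(Ro.from_euler('z',.0329).apply(X-q[:3]).round(4))
p=W(q,[(170,0,380)])[0];delta(p,np.pi-.0329)"
```

```text
[0.148  0.1089 0.273 ]
[ 0.1497 -0.1087  0.273 ]
t 15.5 tcp [0.4454 0.0329 0.1972] [ 3.1416e+00 -1.0000e-04  3.1085e+00] F [-0.5  0.2 -0.2] g -0.0 0.0 | shift [-244.4  -13.5 -182.8] turn -0.01
```

{"fn": "move_arm", "kwargs": {"targets": [[[0, 5, 0, 0, 0], [0, 5, -10, 0, 0], [0, 0, -25, 0, 0], [0, 0, -30, 0, 0], [0, 0, -35, 0, 0], [0, 0, -35, 0, 0], [0, 0, -30, 0, 0], [0, 0, -15, 0, 0]]]}}

```text
time: 16.3
ee_pos: [0.4458, 0.0435, 0.3806]
tcp_rot: [3.141, 0.003, 3.109]
wrist_force: [-0.0, -0.6, -0.4]
finger_gap: 0.007
grasp_force: 0.0
```

The lid stands at about 1.70 rad. I'll go over it and come down behind.

{"fn": "move_arm", "kwargs": {"targets": [[[-15, -2, -3, 0, 0], [-35, -4, -2, 0, 0], [-40, -4, 0, 0, 0], [-40, -4, 0, 0, 0], [-40, -4, 0, 0, 0], [-40, -4, 0, 0, 0], [-35, -2, 0, 0, 0], [-12, 0, 0, 0, 0]]]}}

```text
time: 17.1
ee_pos: [0.7041, 0.0106, 0.3799]
tcp_rot: [-3.142, -0.003, 3.109]
wrist_force: [0.1, -0.1, -0.3]
finger_gap: 0.005
grasp_force: 0.0
```

```bash
python3 -c "
from h import *
q=[.5193,.017,0,-.0329]
f=lambda th,s=135: np.array([120-s*np.cos(th)+10*np.sin(th)+7.5,0,115.5+s*np.sin(th)+10*np.cos(th)+84])
p=W(q,[f(1.7)+[20,0,0]])[0];print(f(1.7));delta(p,np.pi-.0329)
ths=np.arange(1.7,-.01,-.1);P=np.array([f(t) for t in ths]);d=np.diff(P,axis=0)
for t,a in zip(ths[1:],d): print(round(t,2),'dx_tool',round(-a[0],1),'dz_tool',round(-a[2],1))
"
```

```text
[154.81065483   0.         332.08630447]
t 17.1 tcp [0.7041 0.0106 0.3799] [-3.1416e+00 -2.8000e-03  3.1085e+00] F [ 0.1 -0.1 -0.3] g 0.005 0.0 | shift [10.1  0.3 47.8] turn -0.01
1.6 dx_tool 13.4 dz_tool -2.1
1.5 dx_tool 13.5 dz_tool -0.7
1.4 dx_tool 13.5 dz_tool 0.6
1.3 dx_tool 13.4 dz_tool 2.0
1.2 dx_tool 13.1 dz_tool 3.3
1.1 dx_tool 12.7 dz_tool 4.6
1.0 dx_tool 12.2 dz_tool 5.8
0.9 dx_tool 11.6 dz_tool 7.0
0.8 dx_tool 10.8 dz_tool 8.2
0.7 dx_tool 9.9 dz_tool 9.2
0.6 dx_tool 9.0 dz_tool 10.1
0.5 dx_tool 7.9 dz_tool 11.0
0.4 dx_tool 6.8 dz_tool 11.7
0.3 dx_tool 5.6 dz_tool 12.3
0.2 dx_tool 4.3 dz_tool 12.8
0.1 dx_tool 3.0 dz_tool 13.2
-0.0 dx_tool 1.7 dz_tool 13.4
```

{"fn": "move_arm", "kwargs": {"targets": [[[0, 0, 8, 0, 0], [0, 0, 15, 0, 0], [0, 0, 15, 0, 0], [0, 0, 8, 0, 0], [0, 0, 2, 0, 0], [5, 0, 0, 0, 0], [6, 0, 0, 0, 0], [6, 0, 0, 0, 0]]]}}

```text
time: 17.9
ee_pos: [0.6843, 0.0112, 0.335]
tcp_rot: [-3.142, 0.001, 3.109]
wrist_force: [-0.4, 0.5, 0.3]
finger_gap: 0.006
grasp_force: 0.0
```

{"fn": "move_arm", "kwargs": {"targets": [[[4, 0, 0, 0, 0], [4, 0, 0, 0, 0], [4, 0, 0, 0, 0], [4, 0, 0, 0, 0], [5, 0, -1, 0, 0], [6, 0, 0, 0, 0], [7, 0, 0, 0, 0], [7, 0, 0, 0, 0]]]}}

```text
time: 18.7
ee_pos: [0.6433, 0.0125, 0.3353]
tcp_rot: [-3.142, 0.0, 3.109]
wrist_force: [2.8, 0.0, 1.7]
finger_gap: 0.007
grasp_force: 1.5
```

```bash
python3 -c "
from h import *
q=[.5193,.017,0,-.0329]
f=lambda th,s=135: np.array([120-s*np.cos(th)+10*np.sin(th)+7.5,0,115.5+s*np.sin(th)+10*np.cos(th)+84])
delta(W(q,[f(1.5)])[0],np.pi-.0329)
delta(W(q,[f(1.3)])[0],np.pi-.0329)
"
```

```text
t 18.7 tcp [0.6433 0.0125 0.3353] [-3.1415e+00  2.0000e-04  3.1087e+00] F [2.8 0.  1.7] g 0.007 1.5 | shift [-3.9  0.4  0.4] turn 0.0
t 18.7 tcp [0.6433 0.0125 0.3353] [-3.1415e+00  2.0000e-04  3.1087e+00] F [2.8 0.  1.7] g 0.007 1.5 | shift [23.   0.4  3. ] turn 0.0
```

{"fn": "move_arm", "kwargs": {"targets": [[[6.5, 0, 0.5, 0, 0], [6.5, 0, 1, 0, 0], [6.5, 0, 1, 0, 0], [6.5, 0, 1.5, 0, 0], [6.5, 0, 1.5, 0, 0], [6.5, 0, 2, 0, 0], [6.5, 0, 2, 0, 0], [6, 0, 2.5, 0, 0]]]}}

```text
time: 19.5
ee_pos: [0.5918, 0.0143, 0.3229]
tcp_rot: [3.142, -0.0, 3.109]
wrist_force: [1.6, -0.8, 0.9]
finger_gap: 0.006
grasp_force: 1.1
```

{"fn": "move_arm", "kwargs": {"targets": [[[6, 0, 3, 0, 0], [6, 0, 3, 0, 0], [6, 0, 3.5, 0, 0], [5.5, 0, 3.5, 0, 0], [5.5, 0, 4, 0, 0], [5.5, 0, 4, 0, 0], [5, 0, 4.5, 0, 0], [5, 0, 4.5, 0, 0]]]}}

```text
time: 20.3
ee_pos: [0.5475, 0.0157, 0.2929]
tcp_rot: [-3.142, -0.0, 3.109]
wrist_force: [1.4, -0.1, 0.3]
finger_gap: 0.008
grasp_force: 0.8
```

```bash
python3 -c "
from h import *
q=[.5193,.017,0,-.0329]
f=lambda th,s=135: np.array([120-s*np.cos(th)+10*np.sin(th)+7.5,0,115.5+s*np.sin(th)+10*np.cos(th)+84])
for t in(.7,.4,.1,0): delta(W(q,[f(t)])[0],np.pi-.0329)
"
```

```text
t 20.3 tcp [0.5475 0.0157 0.2929] [-3.1415 -0.      3.1087] F [ 1.4 -0.1  0.3] g 0.008 0.8 | shift [-2.5  0.4 -1.3] turn 0.0
t 20.3 tcp [0.5475 0.0157 0.2929] [-3.1415 -0.      3.1087] F [ 1.4 -0.1  0.3] g 0.008 0.8 | shift [21.2  0.4 31.6] turn 0.0
t 20.3 tcp [0.5475 0.0157 0.2929] [-3.1415 -0.      3.1087] F [ 1.4 -0.1  0.3] g 0.008 0.8 | shift [34.   0.4 69.9] turn 0.0
t 20.3 tcp [0.5475 0.0157 0.2929] [-3.1415 -0.      3.1087] F [ 1.4 -0.1  0.3] g 0.008 0.8 | shift [35.7  0.4 83.4] turn 0.0
```

{"fn": "move_arm", "kwargs": {"targets": [[[3.5, 0, 4, 0, 0], [3.5, 0, 4.5, 0, 0], [3, 0, 5, 0, 0], [3, 0, 5, 0, 0], [3, 0, 5, 0, 0], [3, 0, 5.5, 0, 0], [2.5, 0, 5.5, 0, 0], [2.5, 0, 5.5, 0, 0]]]}}

```text
time: 21.1
ee_pos: [0.5237, 0.0165, 0.2527]
tcp_rot: [3.142, -0.0, 3.109]
wrist_force: [-0.3, 1.0, 2.0]
finger_gap: 0.007
grasp_force: 0.7
```

{"fn": "move_arm", "kwargs": {"targets": [[[2, 0, 5, 0, 0], [2, 0, 5, 0, 0], [2, 0, 5, 0, 0], [1.5, 0, 4.5, 0, 0], [1, 0, 4, 0, 0], [1, 0, 3, 0, 0], [0.5, 0, 2, 0, 0], [0, 0, 0, 0, 0]]]}}

```text
time: 21.9
ee_pos: [0.5138, 0.0168, 0.2245]
tcp_rot: [-3.142, -0.0, 3.109]
wrist_force: [0.7, 0.3, 0.0]
finger_gap: 0.007
grasp_force: 0.0
```

```bash
python3 -c "
from h import *
q=[.5193,.017,0,-.0329]
f=lambda th,s=135: np.array([120-s*np.cos(th)+10*np.sin(th)+7.5,0,115.5+s*np.sin(th)+10*np.cos(th)+84])
delta(W(q,[f(0)])[0],np.pi-.0329)
"
```

```text
t 21.9 tcp [0.5138 0.0168 0.2245] [-3.1416e+00 -4.0000e-04  3.1087e+00] F [0.7 0.3 0. ] g 0.007 0.0 | shift [ 2.   0.4 15. ] turn 0.0
```

{"fn": "move_arm", "kwargs": {"targets": [[[0.5, 0, 2, 0, 0], [0.5, 0, 2, 0, 0], [0.5, 0, 2, 0, 0], [0.5, 0, 2, 0, 0], [0, 0, 1.5, 0, 0], [0, 0, 1.5, 0, 0], [0, 0, 1, 0, 0], [0, 0, 1, 0, 0]]]}}

```text
time: 22.7
ee_pos: [0.5119, 0.0169, 0.2116]
tcp_rot: [-3.142, -0.0, 3.109]
wrist_force: [-1.4, 0.6, 1.0]
finger_gap: 0.006
grasp_force: 0.5
```

{"fn": "move_arm", "kwargs": {"targets": [[[0, 0, 0.5, 0, 0], [0, 0, 0.5, 0, 0], [0, 0, 0.5, 0, 0], [0, 0, 0.5, 0, 0], [0, 0, 0, 0, 0], [0, 0, 0, 0, 0], [0, 0, 0, 0, 0], [0, 0, 0, 0, 0]]]}}

```text
time: 23.5
ee_pos: [0.512, 0.0168, 0.2098]
tcp_rot: [3.142, 0.0, 3.109]
wrist_force: [-2.9, -0.1, 2.7]
finger_gap: 0.006
grasp_force: 1.4
```

{"fn": "move_arm", "kwargs": {"targets": [[[0, 0, 0.5, 0, 0], [0, 0, 0.5, 0, 0], [0, 0, 0.5, 0, 0], [0, 0, 0, 0, 0], [0, 0, 0, 0, 0], [0, 0, 0, 0, 0], [0, 0, 0, 0, 0], [0, 0, 0, 0, 0]]]}}

```text
time: 24.3
ee_pos: [0.512, 0.0169, 0.2097]
tcp_rot: [-3.142, 0.001, 3.109]
wrist_force: [-8.1, -0.4, 16.9]
finger_gap: 0.006
grasp_force: 8.5
```

Hard stop at tip height 126 mm, so the lid is shut. Now to the lever.

{"fn": "move_arm", "kwargs": {"targets": [[[0, 0, -5, 0, 0], [0, 0, -15, 0, 0], [0, 0, -20, 0, 0], [5, -20, 0, 0, 0], [5, -32, 0, 0, 0], [5, -35, 0, 0, 0], [5, -35, 0, 0, 0], [5, -20, 0, 0, 0]]]}}

```text
time: 25.1
ee_pos: [0.4819, -0.1262, 0.2491]
tcp_rot: [-3.141, 0.001, 3.108]
wrist_force: [-0.4, -0.5, 0.7]
finger_gap: 0.008
grasp_force: 0.0
```

```bash
python3 -c "
from h import *
q=[.5193,.017,0,-.0329]
delta(W(q,[(-40,-145,200)])[0],np.pi-.0329)
from workcell import read_camera
for n in('side','top'): cv2.imwrite(f'pics/{n}5.png',read_camera(n)[...,::-1])"
```

```text
t 25.1 tcp [ 0.4819 -0.1262  0.2491] [-3.1411e+00  5.0000e-04  3.1077e+00] F [-0.4 -0.5  0.7] g 0.008 0.0 | shift [ 7.3 -0.6 49.1] turn -0.06
```

{"fn": "move_arm", "kwargs": {"targets": [[[4, 0, 0, 0, 0], [4, 0, 8, 0, 0], [0, 0, 15, 0, 0], [0, 0, 15, 0, 0], [0, 0, 9, 0, 0], [0, 0, 2, 0, 0], [-4, 0, 0, 0, 0], [-4, 0, 0, 0, 0]]]}}

```text
time: 26.0
ee_pos: [0.4828, -0.1243, 0.1998]
tcp_rot: [-3.141, 0.001, 3.109]
wrist_force: [0.5, 0.7, 0.3]
finger_gap: 0.005
grasp_force: 0.0
```

{"fn": "move_arm", "kwargs": {"targets": [[[-4, 0, 0, 0, 0], [-5, 0, 0, 0, 0], [-5, 0, 0, 0, 0], [-5, 0, 0, 0, 0], [-6, 0, 0, 0, 0], [-6, 0, 0, 0, 0], [-6, 0, 0, 0, 0], [-6, 0, 0, 0, 0]]]}}

```text
time: 26.8
ee_pos: [0.5258, -0.1257, 0.1992]
tcp_rot: [3.142, -0.0, 3.109]
wrist_force: [-1.1, -0.2, 0.7]
finger_gap: 0.005
grasp_force: 0.5
```

{"fn": "move_arm", "kwargs": {"targets": [[[-5, 0, 0, 0, 0], [-5, 0, 0, 0, 0], [-4, 0, 0, 0, 0], [-4, 0, 0, 0, 0], [-3, 0, 0, 0, 0], [-2, 0, 0, 0, 0], [-2, 0, 0, 0, 0], [0, 0, 0, 0, 0]]]}}

```text
time: 27.6
ee_pos: [0.5504, -0.1265, 0.1993]
tcp_rot: [-3.142, 0.0, 3.109]
wrist_force: [-0.1, 1.0, 0.4]
finger_gap: 0.003
grasp_force: 0.0
```

```bash
python3 -c "
from h import *
q=[.5193,.017,0,-.0329]
delta(W(q,[(43,-145,200)])[0],np.pi-.0329)"
```

```text
t 27.6 tcp [ 0.5504 -0.1265  0.1993] [-3.1416e+00  1.0000e-04  3.1088e+00] F [-0.1  1.   0.4] g 0.003 0.0 | shift [-7.2 -2.6 -0.7] turn 0.01
```

{"fn": "move_arm", "kwargs": {"targets": [[[-2, 0, 0, 0, 0], [-2, 0, 0, 0, 0], [-1.5, 0, 0, 0, 0], [-1, 0, 0, 0, 0], [-0.5, 0, 0, 0, 0], [0, 0, 0, 0, 0], [0, 0, 0, 0, 0], [0, 0, 0, 0, 0]]]}}

```text
time: 28.4
ee_pos: [0.5561, -0.1267, 0.199]
tcp_rot: [3.141, -0.004, 3.109]
wrist_force: [-17.3, 0.6, 6.2]
finger_gap: 0.0
grasp_force: 8.5
```

{"fn": "move_arm", "kwargs": {"targets": [[[-1, 0, 0, 0, 0], [-0.5, 0, 0, 0, 0], [-0.5, 0, 0, 0, 0], [-0.5, 0, 0, 0, 0], [0, 0, 0, 0, 0], [0, 0, 0, 0, 0], [0, 0, 0, 0, 0], [0, 0, 0, 0, 0]]]}}

```text
time: 29.2
ee_pos: [0.5571, -0.1268, 0.1989]
tcp_rot: [3.141, -0.009, 3.108]
wrist_force: [-37.5, 1.6, 14.5]
finger_gap: 0.005
grasp_force: 18.4
```

The lever is firmly at its stop. Back off, then rise clear.

{"fn": "move_arm", "kwargs": {"targets": [[[4, 0, 0, 0, 0], [6, 0, 0, 0, 0], [10, 0, 0, 0, 0], [10, 0, 0, 0, 0], [10, 0, -5, 0, 0], [10, 0, -15, 0, 0], [5, 0, -25, 0, 0], [5, 0, -30, 0, 0]]]}}

```text
time: 30.0
ee_pos: [0.4986, -0.1247, 0.2749]
tcp_rot: [3.141, -0.001, 3.109]
wrist_force: [1.3, 0.1, -0.6]
finger_gap: 0.008
grasp_force: 0.0
```

{"fn": "move_arm", "kwargs": {"targets": [[[35, 20, -30, 0, 0], [30, 35, -20, 0, 0], [20, 40, 0, 0, 0], [0, 48, 0, 0, 0], [0, 48, 0, 0, 0], [0, 48, 0, 0, 0], [0, 45, 0, 0, 0], [0, 20, 0, 0, 0]]]}}

```text
time: 30.8
ee_pos: [0.4241, 0.1843, 0.3244]
tcp_rot: [3.141, 0.001, 3.111]
wrist_force: [-0.5, -0.9, -0.6]
finger_gap: 0.003
grasp_force: 0.0
```

```bash
python3 - <<'E'
from h import *
from workcell import read_camera
q=[.5193,.017,0,-.0329]
delta([.4,.2,.3],np.pi-.0329)
I={n:read_camera(n)[...,::-1].copy() for n in("side","top")}
for n in I: cv2.imwrite(f"pics/{n}9.png",I[n])
O={n:cv2.imread(f"pics/{n}0.png") for n in I}
# ball: dark blob near the predicted place (lever back)
P=W(q,[(63.6,-145,128.4)])[0]; uv={}
for n in I:
    e=proj(n,P)[0]; x,y=(e-9).astype(int); g=cv2.cvtColor(I[n],6)[y:y+20,x:x+20].astype(float)
    w=np.clip(70-g,0,None); uv[n]=np.array([(w.sum(0)@np.arange(20))/w.sum()+x,(w.sum(1)@np.arange(20))/w.sum()+y]); print(n,"pred",e.round(1),"dark blob",uv[n].round(1),g.min())
print("ball stand",Ro.from_euler("z",.0329).apply(tri(uv["top"],uv["side"])-q[:3]).round(4))
# lid shut: front edge of lid top (z 125.5) vs brightness profile along stand x in both views
for n in I:
    for y in (40,-60):
        pr=[int(cv2.cvtColor(I[n],6)[int(round(v)),int(round(u))]) for u,v in proj(n,W(q,[(x,y,125.5) for x in range(-70,140,10)]))]; print(n,y,pr)
# bystanders: difference in their windows (top)
for nm,(a,b,c,d) in dict(tray=(205,125,262,172),driver=(415,120,445,175),jug=(440,175,485,220)).items():
    print(nm,cv2.absdiff(I["top"],O["top"])[b:d,a:c].mean().round(2))
# knob bar brightness under the two hypotheses (side view bar top)
a=np.radians(25);Rk=np.array([[np.cos(a),0,-np.sin(a)],[0,1,0],[np.sin(a),0,np.cos(a)]])
for th in(-40,0,40):
    R2=Rk@Ro.from_euler("z",np.radians(th)).as_matrix();L=np.array([(x,0,45) for x in range(-34,35,4)])
    print(th,[int(cv2.cvtColor(I["side"],6)[int(round(v)),int(round(u))]) for u,v in proj("side",W(q,L@R2.T+[-85,0,81]))])
E
```

```text
t 30.8 tcp [0.4241 0.1843 0.3244] [3.1408e+00 5.0000e-04 3.1112e+00] F [-0.5 -0.9 -0.6] g 0.003 0.0 | shift [24.6 14.9 24.4] turn 0.15
side pred [392.6 227.2] dark blob [391.3 227.4] 45.0
top pred [379.1 160.3] dark blob [378.9 160. ] 47.0
ball stand [ 0.0628 -0.144   0.1276]
side 40 [124, 124, 82, 160, 165, 165, 157, 126, 127, 126, 127, 128, 128, 127, 128, 128, 128, 162, 160, 125, 122]
side -60 [161, 123, 84, 161, 162, 165, 163, 124, 122, 123, 125, 124, 124, 127, 126, 128, 131, 161, 162, 129, 121]
top 40 [170, 137, 135, 130, 178, 177, 178, 136, 139, 140, 138, 140, 141, 141, 139, 139, 139, 175, 177, 151, 127]
top -60 [137, 136, 137, 129, 177, 175, 177, 132, 136, 133, 137, 136, 137, 138, 137, 140, 141, 173, 177, 168, 131]
tray 1.25
driver 1.21
jug 1.15
-40 [62, 48, 46, 50, 48, 48, 49, 49, 47, 50, 100, 124, 126, 125, 137, 142, 114, 61]
0 [116, 67, 44, 42, 42, 46, 48, 47, 47, 50, 93, 110, 109, 125, 125, 125, 123, 121]
40 [60, 43, 43, 43, 43, 43, 46, 48, 47, 50, 70, 108, 121, 123, 123, 124, 124, 125]
```

The checks agree: ball at the far stop, lid shut, knob bar at the -40° line, tray, screwdriver and jug unmoved.

```bash
python3 -c "
from workcell import arm
print(arm.hand_in())"
```

```text
the job is handed in; nothing more can be done
None
```

The job is handed in: the pump is seated in the nest, the knob clicked over to its far stop, the lid is shut, and the start lever is at its back stop; the jug, screwdriver and tray did not move, at about 31 s of the 72 s allowed.

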